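# Draw the long spanner out of the half-lidded tote and hold it ready

## Robot

A 6-joint arm with a two-finger parallel gripper is mounted at the origin on the work surface. World frame = base frame: x ahead of the robot, y to its left, z up, the work surface at z = 0. Lengths are in m, angles in rad, forces in N, time in s.
With the tool pointing down it reaches from about 0.425 to 0.95 m from the base axis. Payload 3.5 kg.
Tool frame: the origin (TCP) lies on the centre line of the jaws, within the pads' length; the fingertips stand 17 mm ahead of it and the grasp point (between the pads) lies 2 mm behind it; z points along the fingers, y is the line along which they close (so a half turn about z gives the same grasp; the last joint's range is limited). The gripper opens to 85 mm and grips with 20 to 120 N. Pads are 22 mm wide; open, the fingers measure 114 mm over their backs; the gripper's body (76 mm by 85 mm) begins 54 mm behind the grasp point. The pads swing forward as they close: fully open they stand 13 mm farther back than shut.
Start: joints at [1.005, 0.286, 1.577, -0, 1.279, -0.15], TCP at [0.273, 0.617, 0.248] pointing down, gripper open.
Joint ranges: [-2.77, 2.77], [-0.9, 2.22], [0.21, 2.48], [-1.53, 4.67], [0.24, 2.81], [-2.84, 2.84]. Speed limits (rad/s): [2.79, 2.79, 3.14, 3.14, 3.14, 3.14].

## Interface

Orientations are given as a unit quaternion [x, y, z, w].
In Python, from plant import ctrl gives the robot as it stands. The module is installed in compiled form; this text tells all that it offers.
- The arm moves only by the tool drive_tool, never from a script. Its argument "moves" is a list of rows, each a list of 3 entries, a list of its own where there are three numbers: the turn, a rotation vector about the tool's x, y, z in rad, then the shift along the tool's x, y, z in m, then the finger opening in m, from 0 to 0.0854. A call has 1 to 5 rows; each row shifts and turns the commanded pose from where the row before left it, along the tool's axes as they then stand; what a row does not reach is not made up. A row lasts 1/8 s, in which the tool goes at most 62.5 mm and 10.7 degrees, less where a joint would pass 70% of its speed; a pose out of reach is approached as far as the arm can. A call with a gripper value outside its range is refused whole. The fingers move at their own pace and stop on an object; "grip_force" is the grip in N (left out, the last holds). Time passes only in rows, so rows that do not move let the fingers close. It gives the time, the measured TCP pose, the force, the opening and the grip force at its end, in the units of the state.
- ctrl.get_state(): the state, without advancing time (a new reading comes with each control period).
- ctrl.read_camera(name): name is "scene" or "top" or "wrist"; returns a dict with "image" (400x640x3 uint8, red, green, blue), "fx", "fy", "cx", "cy" (pixels), "dist" ([k1, k2, p1, p2, k3] as OpenCV has them; the pictures are not rectified), "R" (3x3) and "t" (3): a world point X has camera coordinates R X + t. Camera axes: x right, y down, z forward; pixel columns grow to the right and rows downward; lengths in m; the calibration is good to about 2 mm. A picture is of the moment at which its call begins. There is no depth.
- ctrl.sign_off(): hands the job in; it is judged then, once.
The state is a dict: "time": time; "qpos": joint angles; "dq": joint speeds; "joint_efforts": joint torques, N m; "eef_pos": TCP position; "tcp_rot": TCP orientation; "contact_force": force on the tool from outside, world axes, zero at the start; "wrist_torque": the same for the moment, N m; "opening": opening from 0.0 (shut) to 1.0 (fully open); "finger_force": force on a finger pad.
Only numpy, scipy, OpenCV 4.12 (cv2) and the standard library are available. Lean on these libraries where they do the work, as an engineer would, in place of code of your own. Each camera call takes 0.05 s, during which the arm holds its last target. There are 200 camera calls.

## Task

Take the long spanner out of the clear tote: it lies partly under the fixed half lid and is longer than the opening, so tip its ring end up and draw it out diagonally, without forcing it against the tote. Finish while holding it in the gripper, level from end to end and steady, over the middle of the black rubber mat on the bench and roughly 15 cm above it; do not put it down or let go. Leave the black case, the spray bottle and the tape roll where they are.

Things in the scene. Friction and masses are not known exactly. Their poses are not given: they have to be found in the camera images.
- tote: low clear plastic tote, fixed, 340 long (its x) x 180 wide (y) x 80 high; origin centre of underside, z up. Floor (dark liner) and walls 5 thick, inside 330 x 170. A grey half lid is fixed over the -x part, x = -165 to -15: underside 74, top 80, ribs to 82 above the bench. The opening is x = -15 to +165, 180 x 170. The rim is 80 above the bench.
- tote_opening (a point): centre of the opening, at rim height (tote frame x 75, y 0, z 80)
- spanner: plain steel combination spanner, 300 long, about 0.32 kg, loose, flat on the tote floor roughly along the tote's x. Origin centre of underside, x towards the ring end, z up. Shank 20 wide, 10 thick (2 to 12 above the underside) from x = -113 to +106; heads 44 across, 14 thick: ring at +x, in the opening; open jaw at -x, under the half lid. Mass centre near the middle.
- spanner_mid (a point): middle of the spanner: half way along it and half way up its thickness
- spanner_ring (a point): outermost point of the ring end, 150 from the middle, on the spanner's centre line
- spanner_jaw (a point): outermost point of the jaw end, 150 from the middle, on the spanner's centre line
- mat: black rubber mat lying fixed on the bench beyond the opening end of the tote, 200 (its x) x 140 (its y) x 4 high; origin at the centre of its underside
- case: bystander: closed black plastic case, 90 x 140 x 62 high, loose; origin at the centre of its underside
- spray: bystander: white round plastic bottle, 64 diameter, 130 high, standing loose; origin at the centre of its underside
- tape: bystander: roll of pale paper tape lying flat, 100 outer diameter, 45 high, loose; origin at the centre of its underside

How it is judged:
On the way, in this order (a step that is already met when the one before it is completed fails the run):
1. the spanner is tilted through the opening: its ring end is above the rim while its jaw end is still down in the tote (height (world z) of spanner_ring above 0.085 m and height (world z) of spanner_jaw below 0.07 m), for 0.05 s.
2. the whole spanner is out, above the rim (height (world z) of each of spanner_ring, spanner_jaw above 0.09 m), for 0.1 s.
At the end, for the whole second after the job is handed in: the fingers hold the spanner still (under 30 mm/s) and clear of the tote; both ends are more than 100 mm and its middle less than 220 mm above the bench, it is within 0.2 rad of level lengthwise, and its middle is within 50 mm (horizontally) of the mat's centre (height (world z) of each of spanner_ring, spanner_jaw above 0.1 m and height (world z) of spanner_mid below 0.22 m and angle between spanner's own x axis and vertical between 1.37 and 1.77 rad and horizontal distance between spanner_mid and mat below 0.05 m and contact force between spanner and the fingers above 2 N and contact force between spanner and tote below 0.2 N and linear speed of spanner below 0.03 m/s); the arm keeps its last pose, push and grip.
It fails at once if the spanner is forced against the tote (over 60 N) (contact force between spanner and tote above 60 N).
It fails at once if a bystander is moved by more than 30 mm (distance of any of case, spray, tape from where it was at the start of the episode above 0.03 m).
It also fails if it takes over 35 s, if anything falls off the work surface, if the arm or the gripper's body presses on something with over 40 N, if the wrist force passes 120 N, or if a joint passes its speed limit or range.

## Working session

There is one attempt and no reset: what is moved stays moved. The work goes in short steps, Python scripts to look and compute and a tool call to move; the robot and the scene stay as the last step left them, time stands still between calls to the robot, and variables do not carry over. Pictures are saved under pics/ and viewed, at most 10 in all, crops included, and the job is handed in when it is done.

Besides the shell and the picture viewer there is one more tool, called after "Request:" by a JSON object that holds its "op" and its "data", one argument or row to a line. drive_tool: Moves the arm, as the interface text tells. Its arguments: {"type":"object","properties":{"moves":{"type":"array","items":{"type":"array"}},"grip_force":{"type":"number"}},"required":["moves"]}

```bash
mkdir -p pics; cat > h.py <<'E'
import numpy as np, cv2
from plant import ctrl
def cam(n):
    c=ctrl.read_camera(n); c['K']=np.array([[c['fx'],0,c['cx']],[0,c['fy'],c['cy']],[0,0,1.]]); return c
def save(c,f): cv2.imwrite('pics/'+f,c['image'][:,:,::-1])
def ray(c,uv,z):
    p=cv2.undistortPoints(np.array(uv,float).reshape(-1,1,2),c['K'],np.array(c['dist'],float)).reshape(-1,2)
    R=np.array(c['R']);t=np.array(c['t']);o=-R.T@t
    d=np.c_[p,np.ones(len(p))]@R
    return o+d*((z-o[2])/d[:,2])[:,None]
def proj(c,X):
    return cv2.projectPoints(np.array(X,float).reshape(-1,1,3),cv2.Rodrigues(np.array(c['R']))[0],np.array(c['t'],float),c['K'],np.array(c['dist'],float))[0].reshape(-1,2)
E
python3 - <<'E'
from h import *
import json
s=ctrl.get_state();print(s)
for n in ['top','scene']:
    c=cam(n);save(c,n+'1.png');print(n,-c['R'].T@c['t'],c['fx'])
E
```

```text
{'time': 0.0, 'qpos': array([ 1.00497434e+00,  2.87184584e-01,  1.57818365e+00,  2.47969434e-05,
        1.27857086e+00, -1.49997492e-01]), 'dq': array([ 9.77055035e-04, -8.66884361e-04, -1.62369845e-06,  1.20130940e-03,
        3.96620466e-04,  1.40422159e-03]), 'joint_efforts': array([ 2.29833444e-03, -4.05966568e+01, -2.92635047e+01, -9.49661376e-05,
        5.76973718e-03,  6.55039628e-06]), 'eef_pos': array([0.27229657, 0.61697087, 0.2469309 ]), 'tcp_rot': array([ 2.06420925e-01,  9.78462582e-01, -1.09471569e-03, -4.22115345e-04]), 'contact_force': array([-0.8516767 , -0.55236498, -0.3922314 ]), 'wrist_torque': array([-0.04815593, -0.03817916,  0.02035829]), 'finger_force': 0.0, 'opening': 1.0018205705965495}
top [ 0.49659562 -0.0119      1.05733513] 377.9082914578862
scene [ 0.96229237 -0.59991167  1.07769518] 455.61103487701615
```

View pics/top1.png

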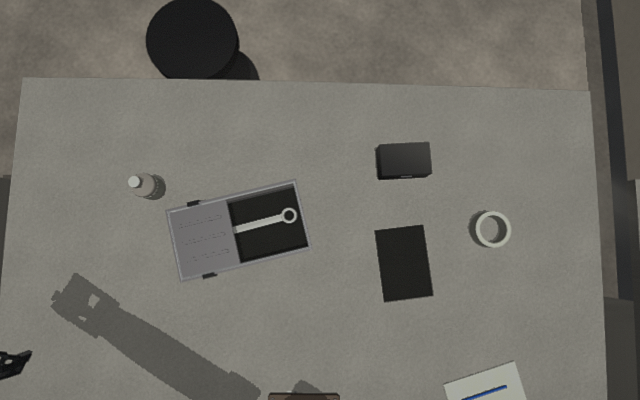

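View pics/scene1.png

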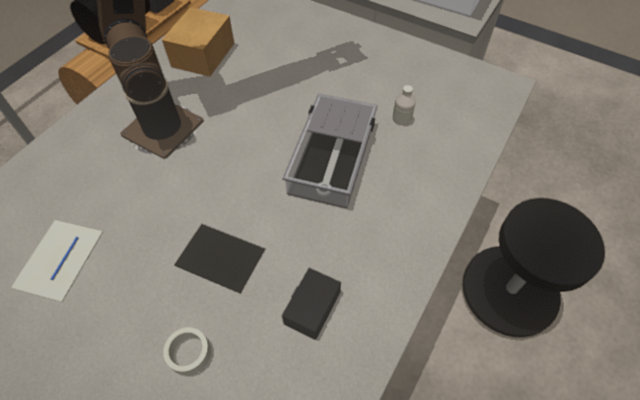

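The top view shows the tote with its corners near (167,210), (296,181), (309,247) and (181,280). The spanner ring is at (289,215) and the shank enters under the lid at (234,230). The mat is centred near (404,263), the case at (404,160), the tape at (493,229) and the bottle at (147,185). The scene view agrees with this.

```bash
python3 - <<'E'
from h import *
np.set_printoptions(precision=4,suppress=True)
c=cam('top');im=c['image'];g=im.min(2)
big=cv2.resize(im[165:315,150:450],(800,400),interpolation=cv2.INTER_CUBIC);cv2.imwrite('pics/crop.png',big[:,:,::-1])
# bright blob inside opening
m=np.zeros(g.shape,np.uint8);cv2.fillPoly(m,[np.array([[236,206],[292,187],[303,243],[243,259]])],1)
b=((g>110)&(m>0)).astype(np.uint8)
n,l,st,ce=cv2.connectedComponentsWithStats(b);k=1+np.argmax(st[1:,4]);print(st[k],ce[k])
pts=np.argwhere(l==k)[:,::-1].astype(float)
W=ray(c,pts,0.019)[:,:2]
vx,vy,x0,y0=cv2.fitLine(W.astype(np.float32),cv2.DIST_HUBER,0,.001,.001).ravel();d=np.array([vx,vy])
print('dir',d,np.degrees(np.arctan2(vy,vx)))
s=(W-[x0,y0])@d;print('ends',[x0,y0]+d*s.min(),[x0,y0]+d*s.max())
print('tote corners',ray(c,[[167,210],[296,181],[309,247],[181,280]],0.08))
print('lid edge',ray(c,[[229,198],[241,264]],0.08))
M=ray(c,[[375,231],[425,225],[433,296],[384,301]],0.004);print('mat',M,M.mean(0))
print('case top',ray(c,[[376,145],[430,142],[431,171],[378,179]],0.062))
print('tape',ray(c,[[493,229]],0.045))
E
```

```text
[239 208  58  24 404] [267.3614 220.6931]
dir [ 0.2793 -0.9602] -73.77988
ends [0.5324 0.1882] [0.578  0.0317]
tote corners [[ 0.5746  0.363   0.08  ]
 [ 0.657   0.0311  0.08  ]
 [ 0.4862 -0.0063  0.08  ]
 [ 0.3969  0.3172  0.08  ]]
lid edge [[0.6089 0.2038 0.08  ]
 [0.44   0.1663 0.08  ]]
mat [[ 0.5327 -0.1892  0.004 ]
 [ 0.5519 -0.3305  0.004 ]
 [ 0.3559 -0.3509  0.004 ]
 [ 0.3411 -0.2146  0.004 ]] [ 0.4454 -0.2713  0.004 ]
case top [[ 0.763  -0.182   0.062 ]
 [ 0.7751 -0.33    0.062 ]
 [ 0.6949 -0.3314  0.062 ]
 [ 0.6699 -0.1874  0.062 ]]
tape [[ 0.5419 -0.5057  0.045 ]]
```

View pics/crop.png

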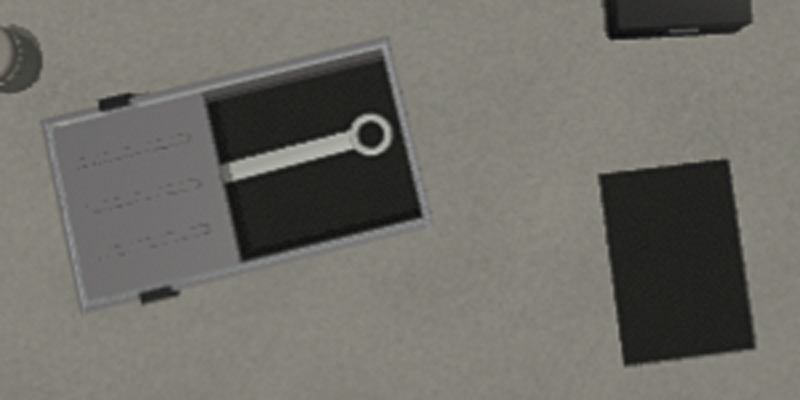

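The crop shows the spanner shank running about 1.5° off the tote axis, with the ring 13 mm from the end wall. I'll move above a grasp point about 55 mm ringward of the middle.

Request:
{"op": "drive_tool", "data": {
  "moves": [
    [[0,0,0],[-0.045,-0.034,0],0.0854],
    [[0,0,0],[-0.045,-0.034,0],0.0854],
    [[0,0,0],[-0.045,-0.034,0.005],0.0854],
    [[0,0,0],[-0.045,-0.034,0.005],0.0854],
    [[0,0,0],[-0.045,-0.034,0.01],0.0854]
  ],
  "grip_force": 100
}}

```text
time: 0.78
eef_pos: [0.4105, 0.3695, 0.2284]
tcp_rot: [0.206, 0.978, 0.0, 0.0]
contact_force: [0.9, 0.7, -0.4]
opening: 1.004
finger_force: 0.0
```

Request:
{"op": "drive_tool", "data": {
  "moves": [
    [[0,0,0],[-0.045,-0.034,0],0.0854],
    [[0,0,0],[-0.045,-0.034,0],0.0854],
    [[0,0,0],[-0.045,-0.034,0],0.0854],
    [[0,0,0],[-0.045,-0.034,0],0.0854],
    [[0,0,0],[-0.045,-0.034,0],0.0854]
  ]
}}

```text
time: 1.4
eef_pos: [0.5474, 0.123, 0.2282]
tcp_rot: [0.206, 0.978, 0.0, -0.0]
contact_force: [1.7, 0.5, 1.1]
opening: 0.995
finger_force: 0.0
```

Request:
{"op": "drive_tool", "data": {
  "moves": [
    [[0,0,0.174],[0,0,0],0.0854],
    [[0,0,0.174],[0,0,0],0.0854],
    [[0,0,0.174],[0,0,0],0.0854],
    [[0,0,0.174],[0,0,0],0.0854],
    [[0,0,0.174],[0,0,0],0.0854]
  ]
}}

```text
time: 2.02
eef_pos: [0.5467, 0.1246, 0.2279]
tcp_rot: [0.602, 0.799, -0.0, -0.0]
contact_force: [0.6, -0.1, 1.2]
opening: 1.003
finger_force: 0.0
```

```bash
cat >> h.py <<'E'
from scipy.spatial.transform import Rotation as Ro
def pose():
    s=ctrl.get_state(); return np.array(s['eef_pos']),Ro.from_quat(s['tcp_rot']),s
E
python3 - <<'E'
from h import *
np.set_printoptions(precision=4,suppress=True)
p,r,s=pose();print(s['time'],p,s['qpos']);print(r.as_matrix())
c=cam('wrist');save(c,'w1.png')
E
```

```text
2.025 [0.5467 0.1246 0.2279] [ 0.0432  0.0538  1.8798 -0.      1.2088 -0.236 ]
[[-0.2756  0.9613 -0.0008]
 [ 0.9613  0.2756 -0.0001]
 [ 0.0002 -0.0008 -1.    ]]
```

View pics/w1.png

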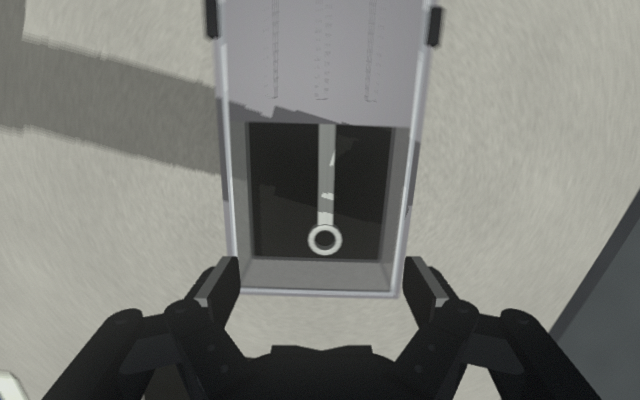

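The wrist view shows the ring centred at (325,239), with the shank running up to about (327,126) at the lid edge. The end wall rim is at row 292.

```bash
python3 - <<'E'
from h import *
np.set_printoptions(precision=4,suppress=True)
p,r,s=pose();c=cam('wrist')
R=ray(c,[[325,239],[325,256]],.019);S=ray(c,[[327,130],[326.5,180],[326,215]],.017)
print(R,S)
e=ray(c,[[249,123],[391,127]],.08);print('lid edge',e)
a=(R[0]-S[0])[:2];a/=np.linalg.norm(a);print('dir',a)
ring=R[0][:2]+a*.022
g=ring-a*.095;t=np.r_[g,p[2]];print('ring',ring,'grasp',g,'local',r.inv().apply(t-p))
x=r.as_matrix()[:2,0];print('yaw err tool z', np.arctan2(-x[1],-x[0])-np.arctan2(a[1],a[0]))
E
```

```text
[[0.5732 0.0516 0.019 ]
 [0.58   0.0281 0.019 ]] [[0.5378 0.1832 0.017 ]
 [0.5536 0.1264 0.017 ]
 [0.5656 0.0829 0.017 ]]
lid edge [[0.4639 0.173  0.08  ]
 [0.5924 0.2055 0.08  ]]
dir [ 0.2596 -0.9657]
ring [0.5789 0.0304] grasp [0.5543 0.1221] local [-0.0045  0.0066 -0.    ]
yaw err tool z 0.012915316832508461
```

Request:
{"op": "drive_tool", "data": {
  "moves": [
    [[0,0,0],[-0.002,0.005,0.05],0.0854],
    [[0,0,0],[0,0,0.05],0.0854],
    [[0,0,0],[0,0,0.05],0.0854],
    [[0,0,0],[0,0,0.035],0.0854],
    [[0,0,0],[0,0,0.015],0.05]
  ]
}}

```text
time: 2.75
eef_pos: [0.5505, 0.1241, 0.0257]
tcp_rot: [0.599, 0.801, -0.001, -0.002]
contact_force: [0.4, 0.5, 0.1]
opening: 0.82
finger_force: 0.0
```

Request:
{"op": "drive_tool", "data": {
  "moves": [
    [[0,0,0],[0,0,0.003],0.04],
    [[0,0,0],[0,0,0],0.03],
    [[0,0,0],[0,0,0],0.03]
  ]
}}

```text
time: 3.12
eef_pos: [0.5537, 0.1243, 0.0271]
tcp_rot: [0.599, 0.8, 0.001, 0.001]
contact_force: [-0.2, -0.8, 0.7]
opening: 0.351
finger_force: 0.0
```

Request:
{"op": "drive_tool", "data": {
  "moves": [
    [[0,0,0],[0,0,0.002],0.025],
    [[0,0,0],[0,0,0],0.025]
  ]
}}

```text
time: 3.38
eef_pos: [0.5524, 0.1242, 0.0237]
tcp_rot: [0.599, 0.8, 0.0, 0.0]
contact_force: [-0.3, 0.8, -0.4]
opening: 0.292
finger_force: 0.0
```

```bash
python3 - <<'E'
from h import *
c=cam('wrist');save(c,'w2.png');p,r,s=pose();print(p,r.as_matrix().round(4),s['contact_force'],s['opening'])
E
```

```text
[0.5523605  0.12419198 0.02355768] [[-2.813e-01  9.596e-01  3.000e-04]
 [ 9.596e-01  2.813e-01  0.000e+00]
 [-1.000e-04  3.000e-04 -1.000e+00]] [1.08330087 0.92241195 0.45529377] 0.2968788651963649
```

View pics/w2.png

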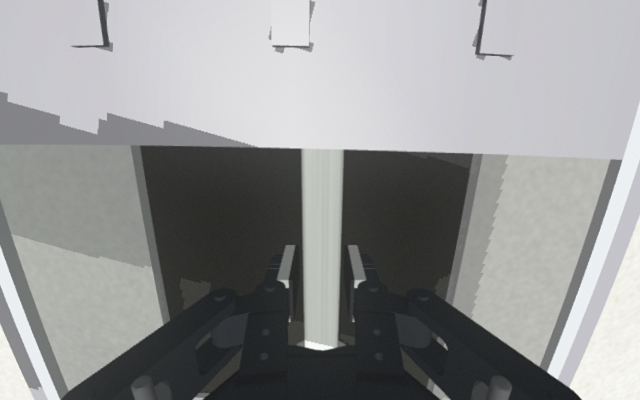

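The shank (columns 303–343) sits centred between the pads (columns 290 and 352), and the tips are clear of the floor. Closing.

Request:
{"op": "drive_tool", "data": {
  "moves": [
    [[0,0,0],[0,0,0],0.0],
    [[0,0,0],[0,0,0],0.0],
    [[0,0,0],[0,0,0],0.0],
    [[0,0,0],[0,0,0],0.0]
  ],
  "grip_force": 110
}}

```text
time: 3.92
eef_pos: [0.5527, 0.1242, 0.024]
tcp_rot: [0.6, 0.8, 0.0, 0.0]
contact_force: [-2.5, 0.8, 5.5]
opening: 0.193
finger_force: 108.6
```

Request:
{"op": "drive_tool", "data": {
  "moves": [
    [[0,0,0],[0,0,-0.002],0.0],
    [[0,0,0],[0,0,-0.002],0.0],
    [[0,0,0],[0,0,0],0.0]
  ]
}}

```text
time: 4.3
eef_pos: [0.5515, 0.1241, 0.0265]
tcp_rot: [0.599, 0.801, -0.001, -0.001]
contact_force: [-0.2, 0.2, -4.2]
opening: 0.189
finger_force: 107.8
```

Request:
{"op": "drive_tool", "data": {
  "moves": [
    [[0,-0.04,0],[0.001,0,-0.008],0.0],
    [[0,-0.04,0],[0.001,0,-0.008],0.0],
    [[0,-0.04,0],[0.001,0,-0.008],0.0],
    [[0,-0.04,0],[0.001,0,-0.008],0.0],
    [[0,0,0],[0,0,0],0.0]
  ]
}}

```text
time: 4.92
eef_pos: [0.5503, 0.1303, 0.0588]
tcp_rot: [0.597, 0.798, -0.048, 0.064]
contact_force: [-0.6, -0.2, -3.2]
opening: 0.192
finger_force: 107.9
```

```bash
python3 - <<'E'
from h import *
np.set_printoptions(precision=4,suppress=True)
c=cam('scene');p,r,s=pose();print(p,r.as_matrix(),s['contact_force'],s['opening'],s['qpos'])
cv2.imwrite('pics/s2.png',cv2.resize(c['image'][70:230,240:440],(800,640),interpolation=cv2.INTER_CUBIC)[:600,:,::-1])
X=[p+r.apply([-.095,0,.01]),p+r.apply([.205,0,.01])];print('pred ends',X,(proj(c,X)-[240,70])*4)
E
```

```text
[0.5501 0.1301 0.0585] [[-0.2785  0.9594  0.0439]
 [ 0.9472  0.2819 -0.1525]
 [-0.1586 -0.0009 -0.9873]] [ 0.0039 -0.4194 -4.1677] 0.1915280605378354 [ 0.1177  0.2855  1.9688 -0.206   0.8719 -0.0366]
pred ends [array([0.577 , 0.0385, 0.0637]), array([0.4935, 0.3227, 0.0161])] [[329.264  446.5666]
 [422.7317 193.1821]]
```

View pics/s2.png

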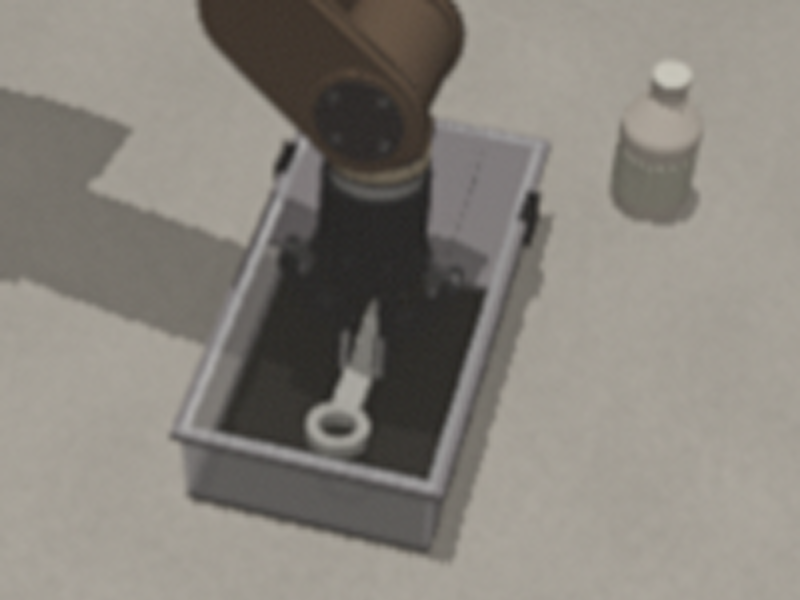

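The ring end is at about (335,455) in the crop against a predicted (329,447), so the spanner tilts with the gripper and the load is weight only. Continuing the tilt.

Request:
{"op": "drive_tool", "data": {
  "moves": [
    [[0,-0.04,0],[0.001,0,-0.008],0.0],
    [[0,-0.04,0],[0.001,0,-0.008],0.0],
    [[0,-0.04,0],[0.001,0,-0.008],0.0],
    [[0,-0.04,0],[0.001,0,-0.008],0.0],
    [[0,0,0],[0,0,0],0.0]
  ]
}}

```text
time: 5.6
eef_pos: [0.5473, 0.1405, 0.0889]
tcp_rot: [0.592, 0.79, -0.095, 0.127]
contact_force: [0.3, 0.4, -3.4]
opening: 0.192
finger_force: 108.0
```

```bash
python3 - <<'E'
from h import *
np.set_printoptions(precision=4,suppress=True)
p,r,s=pose();print(p,s['contact_force'],s['wrist_torque'],s['qpos'])
for a in (-.095,.205): print(p+r.apply([a,0,.01]))
E
```

```text
[0.5473 0.1405 0.0889] [ 0.2814  0.3554 -3.415 ] [ 0.1262 -0.0084 -0.023 ] [ 0.2012  0.2561  1.9568 -0.3971  0.9404  0.1536]
[0.5736 0.051  0.1092]
[0.4933 0.3243 0.0151]
```

Request:
{"op": "drive_tool", "data": {
  "moves": [
    [[0,0,0],[-0.02,0,0.001],0.0],
    [[0,0,0],[-0.025,0,0.001],0.0],
    [[0,0,0],[-0.025,0,0.001],0.0],
    [[0,0,0],[-0.025,0,0],0.0],
    [[0,0,0],[0,0,0],0.0]
  ]
}}

```text
time: 6.22
eef_pos: [0.5741, 0.0501, 0.1172]
tcp_rot: [0.593, 0.789, -0.095, 0.128]
contact_force: [0.7, 1.2, -4.0]
opening: 0.193
finger_force: 108.0
```

Request:
{"op": "drive_tool", "data": {
  "moves": [
    [[0,0,0],[-0.025,0,0],0.0],
    [[0,0,0],[-0.025,0,0],0.0],
    [[0,0,0],[-0.02,0,0],0.0],
    [[0,0,0],[0,0,0],0.0]
  ]
}}

```text
time: 6.72
eef_pos: [0.5923, -0.0121, 0.1388]
tcp_rot: [0.593, 0.789, -0.095, 0.128]
contact_force: [-0.5, 0.8, -4.3]
opening: 0.193
finger_force: 108.0
```

```bash
python3 - <<'E'
from h import *
np.set_printoptions(precision=4,suppress=True)
p,r,s=pose();print(p,r.as_matrix(),s['contact_force'],s['wrist_torque'],s['qpos'])
for a in (-.095,.205):
  q=p+r.apply([a,0,.01]); print(q,'tote x',(q[0]-.5287)*.259-(q[1]-.1763)*.966)
c=cam('scene')
cv2.imwrite('pics/s3.png',cv2.resize(c['image'][60:260,200:450],(750,600),interpolation=cv2.INTER_CUBIC)[:,:,::-1])
E
```

```text
[ 0.5923 -0.0121  0.1388] [[-0.2646  0.9603  0.0888]
 [ 0.9116  0.2791 -0.3018]
 [-0.3146  0.0011 -0.9492]] [-0.4866  0.7595 -4.3492] [ 0.1539  0.0685 -0.0697] [-0.0754  0.1986  1.919  -0.3725  0.9415 -0.1496]
[ 0.6184 -0.1017  0.1592] tote x 0.29180744053095414
[0.539  0.1717 0.0648] tote x 0.007064879554086963
```

View pics/s3.png

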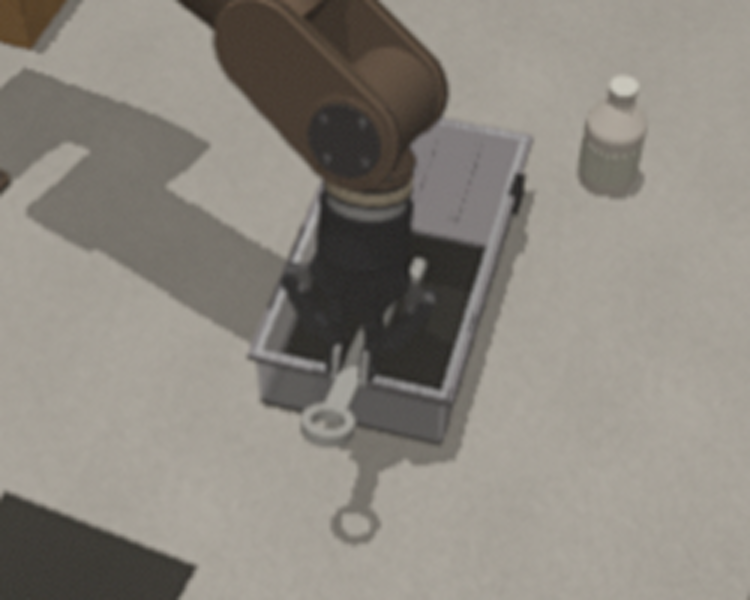

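The scene shows the spanner diagonal over the end wall. The ring is outside at (328,422) and the jaw is visible at (417,268), past the lid edge in the opening. Next I lift, then level.

Request:
{"op": "drive_tool", "data": {
  "moves": [
    [[0,0,0],[-0.01,0,-0.02],0.0],
    [[0,0,0],[-0.01,0,-0.02],0.0],
    [[0,0,0],[-0.01,0,-0.02],0.0],
    [[0,0,0],[-0.01,0,-0.02],0.0],
    [[0,0,0],[0,0,0],0.0]
  ]
}}

```text
time: 7.4
eef_pos: [0.5972, -0.0236, 0.2308]
tcp_rot: [0.592, 0.79, -0.094, 0.13]
contact_force: [-0.2, 0.0, -3.7]
opening: 0.193
finger_force: 108.2
```

Request:
{"op": "drive_tool", "data": {
  "moves": [
    [[0,0.08,0],[0,0,0],0.0],
    [[0,0.08,0],[0,0,0],0.0],
    [[0,0.08,0],[0,0,0],0.0],
    [[0,0.08,0],[0,0,0],0.0],
    [[0,0,0],[0,0,0],0.0]
  ]
}}

```text
time: 8.02
eef_pos: [0.5953, -0.0243, 0.2259]
tcp_rot: [0.6, 0.8, -0.001, -0.0]
contact_force: [-0.1, 0.5, -3.7]
opening: 0.193
finger_force: 108.1
```

```bash
python3 - <<'E'
from h import *
np.set_printoptions(precision=4,suppress=True)
p,r,s=pose();print(s['time'],p,r.as_matrix(),s['contact_force'],s['wrist_torque'],s['qpos'])
tgt=np.array([.4454,-.2713])
for yaw in (0,.4,.7,.9):   # turn about tool z, then where TCP must be so that mid (tool x +.055) is over mat
  r2=r*Ro.from_rotvec([0,0,yaw]); q=np.r_[tgt-r2.apply([.055,0,0])[:2],.17]
  print(yaw,q,np.hypot(*q[:2]),'local in present axes',r.inv().apply(q-p))
E
```

```text
8.025 [ 0.5953 -0.0243  0.2259] [[-0.2798  0.9601 -0.0012]
 [ 0.9601  0.2798 -0.0012]
 [-0.0008 -0.0015 -1.    ]] [-0.1032  0.5048 -3.6893] [-0.2471 -0.1068 -0.036 ] [-0.2104  0.1336  1.7976 -0.0015  1.2113 -0.4934]
0 [ 0.4608 -0.3241  0.17  ] 0.5633550184834482 local in present axes [-0.2502 -0.2129  0.0564]
0.4 [ 0.439  -0.3259  0.17  ] 0.5467718365635571 local in present axes [-0.2458 -0.2343  0.0564]
0.7 [ 0.4232 -0.3216  0.17  ] 0.5314927962003544 local in present axes [-0.2372 -0.2484  0.0564]
0.9 [ 0.4136 -0.3162  0.17  ] 0.5206108093632453 local in present axes [-0.2294 -0.256   0.0564]
```

Request:
{"op": "drive_tool", "data": {
  "moves": [
    [[0,0,0],[-0.02,-0.017,0],0.0],
    [[0,0,0],[-0.03,-0.026,0],0.0],
    [[0,0,0],[-0.03,-0.026,0],0.0],
    [[0,0,0],[-0.03,-0.026,0],0.0],
    [[0,0,0],[-0.03,-0.026,0],0.0]
  ]
}}

```text
time: 8.65
eef_pos: [0.5179, -0.1922, 0.2264]
tcp_rot: [0.599, 0.801, -0.001, 0.0]
contact_force: [0.0, -0.3, -4.5]
opening: 0.193
finger_force: 108.2
```

Request:
{"op": "drive_tool", "data": {
  "moves": [
    [[0,0,0],[-0.03,-0.026,0.011],0.0],
    [[0,0,0],[-0.03,-0.026,0.015],0.0],
    [[0,0,0],[-0.03,-0.026,0.015],0.0],
    [[0,0,0],[-0.02,-0.014,0.015],0.0],
    [[0,0,0],[0,0,0],0.0]
  ]
}}

```text
time: 9.28
eef_pos: [0.4601, -0.3233, 0.1689]
tcp_rot: [0.6, 0.8, -0.0, -0.002]
contact_force: [0.3, 0.8, -3.0]
opening: 0.19
finger_force: 108.2
```

Request:
{"op": "drive_tool", "data": {
  "moves": [
    [[0,0,0],[0,0,0],0.0],
    [[0,0,0],[0,0,0],0.0]
  ]
}}

```text
time: 9.52
eef_pos: [0.4621, -0.3222, 0.1716]
tcp_rot: [0.599, 0.801, -0.0, 0.001]
contact_force: [0.3, 0.6, -3.9]
opening: 0.195
finger_force: 108.2
```

```bash
python3 - <<'E'
from h import *
np.set_printoptions(precision=4,suppress=True)
p,r,s=pose();print(s['time'],p,r.as_matrix(),s['contact_force'],s['dq'],'mid',p+r.apply([.055,0,.01]))
c=cam('scene')
X=[p+r.apply([-.095,0,.01]),p+r.apply([.205,0,.01]),[.4454,-.2713,.004]];print(proj(c,X))
save(c,'s4.png');save(cam('top'),'t4.png')
E
```

```text
9.525 [ 0.4621 -0.3222  0.1716] [[-0.2826  0.9592  0.0009]
 [ 0.9592  0.2826 -0.001 ]
 [-0.0012  0.0006 -1.    ]] [ 0.3388  0.6347 -3.9215] [ 0.0007 -0.0022 -0.0025 -0.0009  0.0009 -0.0014] mid [ 0.4466 -0.2695  0.1616]
[[180.5007 281.9396]
 [230.0609 175.308 ]
 [218.9272 255.756 ]]
```

View pics/s4.png

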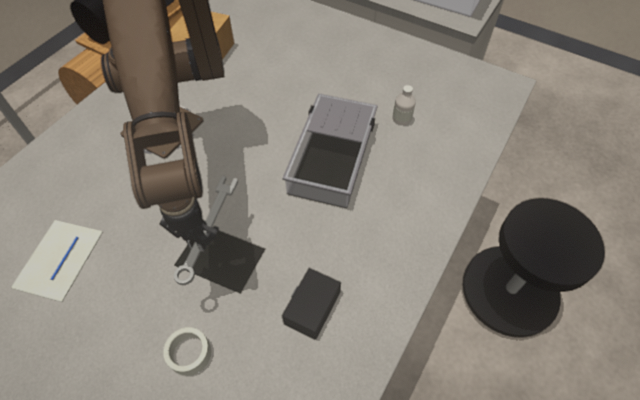

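View pics/t4.png

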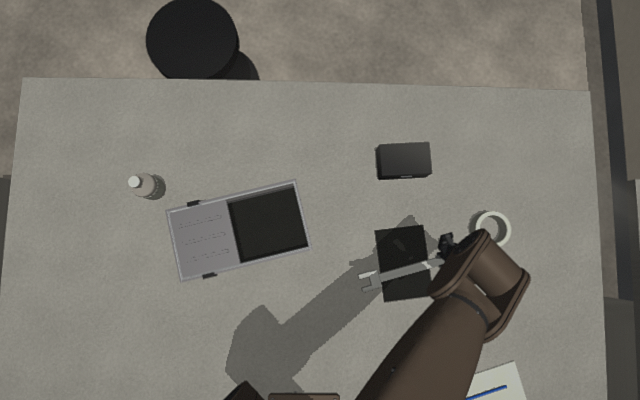

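The ring end at (184,283) and jaw end at (232,181) agree with the predicted (180,282) and (230,175). The spanner is level over the mat, and the bystanders haven't moved.

```bash
python3 -c "
from plant import ctrl
print(ctrl.sign_off())"
```

```text
the job is handed in; nothing more can be done
None
```

The spanner was tipped ring end up, drawn out of the tote diagonally, and handed in held level and steady about 16 cm above the bench over the mat's centre; the case, bottle and tape stayed put, and the sign-off returned no verdict.

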